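# Lock the lottery drum with its rod through the hidden slot

## Robot

A 7-joint arm with a two-finger parallel gripper is mounted at the origin on the work surface. World frame = base frame: x ahead of the robot, y to its left, z up, the work surface at z = 0. Lengths are in m, angles in rad, forces in N, time in s.
With the tool pointing down it reaches from about 0.4 to 0.875 m from the base axis. Payload 6.5 kg.
Tool frame: the origin (TCP) lies on the centre line of the jaws, within the pads' length; the fingertips stand 17 mm ahead of it and the grasp point (between the pads) lies 2 mm behind it; z points along the fingers, y is the line along which they close (so a half turn about z gives the same grasp; the last joint's range is limited). The gripper opens to 85 mm and grips with 20 to 120 N. Pads are 22 mm wide; open, the fingers measure 114 mm over their backs; the gripper's body (76 mm by 85 mm) begins 54 mm behind the grasp point. The pads swing forward as they close: fully open they stand 13 mm farther back than shut.
Start: joints at [1.097, 0.536, -0.004, 1.538, 0.003, 1.067, -0.071], TCP at [0.258, -0.597, 0.248] pointing down, gripper open.
Joint ranges: [-2.7, 2.7], [-0.37, 2.16], [-1.27, 1.26], [0.24, 2.4], [-1.31, 4.45], [0.19, 1.91], [-2.76, 2.76]. Speed limits (rad/s): [2.39, 2.39, 3.14, 3.14, 3.14, 3.14, 3.14].

## Interface

Orientations are given as a rotation vector (axis times angle).
In Python, from rig import bot, read_state, cams, job gives the robot as it stands. Calls block until the motion is done:
- bot.reach(position, orientation): joint-space move of the TCP to a pose.
- bot.line_to(position, frame=None, max_speed=0.15): straight line of the TCP; frame=None keeps the orientation; max_speed is the mean speed in m/s.
- bot.move_joints(angles): joint-space move.
- bot.release() and bot.close(): open the fingers fully, or close them until they stop; the grip force is fixed at half the most.
- bot.dwell(seconds).
- bot.ik(position, orientation): joint angles nearest the present ones, or None.
- read_state(): the state.
- cams.capture(name): name is "scene" or "top" or "wrist"; returns the picture (420x560x3 uint8, red, green, blue); there is no depth.
- cams.camera_info(name): a dict with "intrinsics" (3x3 intrinsics, pixels), "rvec" (rotation vector, rad) and "tvec" (3), from world to camera coordinates, as OpenCV has them. Camera axes: x right, y down, z forward; pixel columns grow to the right and rows downward; lengths in m; the calibration is good to about 2 mm. A picture is of the moment at which its call begins: read the wrist's pose just before it. camera_info takes no time and is no camera call; for the wrist camera it gives the pose at the moment of the call.
A pose or a line that the arm cannot do raises bot.IKError and nothing moves.
- job.job_done(): hands the job in; it is judged then, once.
The state is a dict: "clock": time; "joints": joint angles; "joint_velocities": joint speeds; "joint_efforts": joint torques, N m; "ee_pos": TCP position; "tcp_rot": TCP orientation; "wrist_force": force on the tool from outside, world axes, zero at the start; "moment": the same for the moment, N m; "opening": finger opening in m; "gripper_force": force on a finger pad.
Only numpy, scipy, OpenCV 4.12 (cv2) and the standard library are available. Lean on these libraries where they do the work, as an engineer would, in place of code of your own. Each camera call takes 0.05 s, during which the arm holds its last target. There are 200 camera calls.

## Task

Take the locking rod out of its cradle and lock the lottery drum with it: reach under the canopy at the front of the drum's wooden plinth, gently feel along the hidden spring-backed plate with the rod's tip until you find the slot, push the rod in until it is fully home, and let go of it there. Never press hard on the plinth (stay well below 25 N), and leave the book, the glass and the phone where they are.

Things in the scene. Friction and masses are not known exactly. Their poses are not given: they have to be found in the camera images.
- plinth: Fixed wooden plinth, 250 mm wide (y), 96 mm high, carrying a brass wire lottery drum (drum front at x = 24 mm, its top 245 mm above the table). Origin: at table height under the middle of the hidden face. +x level, square to the face, into the plinth, away from the robot (within 0.25 rad of world +x); +y along the face; +z up. Frame used in the next two entries.
- recess_mouth (a point): Middle of the opening of the recess in the plinth's front, at plinth x = -50, y = 0, z = 62 mm. The recess is open to -x: ledge below (top z = 50 mm, from the face out to x = -60 mm), canopy above (from x = -50 mm, underside z = 82 mm, its front lip hanging to z = 73 mm), side cheeks leave y = -55 to +55 mm free. Enter with the rod level along +x, axis at z = 62 mm.
- face_middle (a point): Middle of the hidden face, a flat upright black steel plate at plinth x = 0, z = 62 mm. One upright slot, 14 mm wide, 34 mm deep, as high as the plate; its middle is anywhere from y = -30 to +30 mm, not measured: feel for it. Plate and slot end yield along +x on a spring, 1 mm per N, at most 12 mm (then a hard stop), and return. A rod let go when home sinks 7 mm onto the ledge and stays.
- rod_grip (a point): Middle of the rod's handle: black bar 70 mm long (x), 20 mm wide (y: grip across this), 24 mm high (z); a steel shaft, 10 mm diameter, 100 mm long, runs from its +x end on the same axis. Loose, 70-120 g. +x points to the tip. At the start the rod lies level on the cradle, this point 50 mm above the table, tip away from the robot within 0.3 rad of world +x; handle free on all sides.
- rod_tip (a point): The rounded (5 mm radius) end of the rod's shaft, on its axis, 135 mm from the middle of the handle along +x. Home means about 34 mm beyond the plate's face.
- cradle: Low wooden cradle, fixed: base 100 x 60 x 12 mm, two forked posts 55 mm high holding the shaft from below (lift the rod straight up by more than 15 mm to clear them). Origin: under the middle of its base, 75 mm from the middle of the handle towards the tip; x along the rod. It stands left or right of the plinth's front.
- book: Bystander: book lying flat, 120 x 85 x 30 mm, origin under its centre. It lies on the side where the cradle is not.
- glass: Bystander: drinking glass, 70 mm wide, 100 mm high, standing; origin under its centre.
- phone: Bystander: phone lying flat, 150 x 72 x 9 mm, origin under its centre.
There are look-alikes about, which are no part of the job. Of the things like the part that bears rod_grip, leave any that is pink; of the rest the smaller one is meant.

How it is judged:
By the outcome, as a careful person would: the job done as asked, in the order asked, and still so for the second after the job is handed in, with the robot touching nothing.
It also fails if it takes over 72 s, if anything falls off the work surface, if the arm or the gripper's body presses on something with over 40 N, if the wrist force passes 120 N, or if a joint passes its speed limit or range.

## Working session

There is one attempt and no reset: what is moved stays moved. The work goes in short steps, each a Python script; the robot and the scene stay as the last script left them, time stands still between calls to the robot, and variables do not carry over. Pictures are saved under pics/ and viewed, at most 10 in all, crops included, and the job is handed in when it is done.

```bash
ls; mkdir -p pics; python3 - <<'E'
from rig import bot, read_state, cams, job
import cv2
for n in("scene","top"):
    im=cams.capture(n); cv2.imwrite(f"pics/{n}.png",im[:,:,::-1]); i=cams.camera_info(n); print(n,i)
s=read_state(); print(s["clock"],s["tcp_rot"],s["wrist_force"])
E
```

```text
pics
scene {'intrinsics': array([[444.45231413,   0.        , 279.2163487 ],
       [  0.        , 444.45231413, 206.90203361],
       [  0.        ,   0.        ,   1.        ]]), 'rvec': array([ 1.89308376,  1.63147611, -0.67147889]), 'tvec': array([-0.09855426, -0.34442453,  1.6011711 ])}
top {'intrinsics': array([[389.73812123,   0.        , 282.02571475],
       [  0.        , 389.73812123, 206.17945198],
       [  0.        ,   0.        ,   1.        ]]), 'rvec': array([ 2.15818566, -2.14437368,  0.14924088]), 'tvec': array([-0.00420248,  0.56174131,  1.25023567])}
0.1 [-3.07499646e+00 -6.35959288e-01  6.75543585e-04] [-1.77375141  0.40326407 -0.48711298]
```

View pics/scene.png

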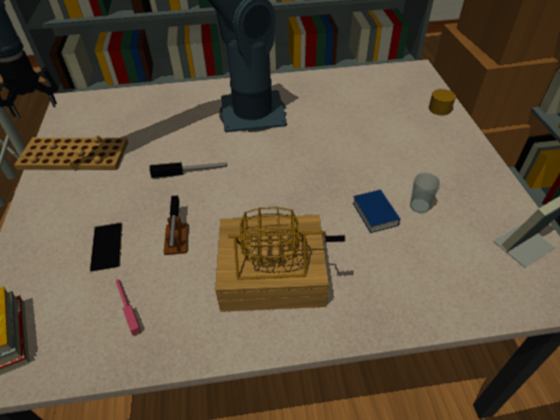

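View pics/top.png

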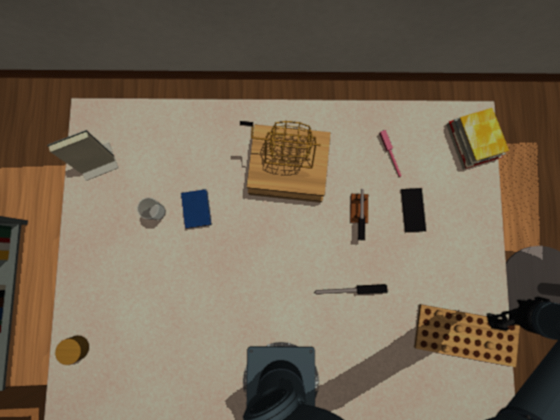

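The top view shows the rod in its cradle right of the plinth: handle at about (362,228), tip at (362,192). The plinth top spans about (248..330, 123..200). The larger look-alike is at (350,290) and the pink one at (390,150). Next I'll turn these into positions.

```bash
cat > h.py <<'E'
import numpy as np, cv2
from scipy.spatial.transform import Rotation as R
def ray(ci,px):
    Rm=R.from_rotvec(ci["rvec"]).as_matrix(); c=-Rm.T@ci["tvec"]
    px=np.atleast_2d(px).astype(float)
    d=np.linalg.solve(ci["intrinsics"],np.c_[px,np.ones(len(px))].T).T@Rm
    return c,d
def onz(ci,px,z):
    c,d=ray(ci,px); return c+d*((z-c[2])/d[:,2])[:,None]
def proj(ci,P):
    return cv2.projectPoints(np.atleast_2d(P).astype(float),ci["rvec"],ci["tvec"],ci["intrinsics"],None)[0][:,0]
def blobs(mask,off=(0,0)):
    return [c+np.array(off) for c in cv2.findContours(mask.astype(np.uint8),cv2.RETR_EXTERNAL,cv2.CHAIN_APPROX_NONE)[0]]
E
python3 - <<'E'
from h import *; from rig import cams
im=cv2.imread("pics/top.png"); ci=cams.camera_info("top")
x0,y0,x1,y1=340,180,385,250
m=(im[y0:y1,x0:x1].max(2)<50)
for c in blobs(m,(x0,y0)):
    if len(c)>8:
        r=cv2.minAreaRect(c.astype(np.float32)); print("handle",r, onz(ci,[r[0]],.062), onz(ci,cv2.boxPoints(r),.062).round(3).tolist())
hsv=cv2.cvtColor(im,cv2.COLOR_BGR2HSV)
x0,y0,x1,y1=225,105,345,215
sub=hsv[y0:y1,x0:x1]
print(hsv[185,285],hsv[215,285],hsv[198,285],hsv[160,350])
m=((sub[...,1]>110)&(sub[...,2]>90)).astype(np.uint8)
m=cv2.morphologyEx(m,cv2.MORPH_OPEN,np.ones((5,5)))
c=max(blobs(m,(x0,y0)),key=cv2.contourArea); r=cv2.minAreaRect(c.astype(np.float32)); b=cv2.boxPoints(r); print(r,b.tolist(), onz(ci,b,.096).round(4).tolist())
a=cv2.resize(im[100:260,220:440],None,fx=3.6,fy=3.6,interpolation=cv2.INTER_CUBIC); cv2.imwrite("pics/c1.png",a[:600,:800])
E
```

```text
handle ((359.5, 227.0), (9.0, 24.0), 0.0) [[ 0.49241397 -0.25072234  0.062     ]] [[0.454, -0.235, 0.062], [0.531, -0.237, 0.062], [0.531, -0.266, 0.062], [0.454, -0.264, 0.062]]
handle ((356.65380859375, 199.76919555664062), (4.160251617431641, 3.882901668548584), 33.6900634765625) [[ 0.58117393 -0.24330761  0.062     ]] [[0.58, -0.234, 0.062], [0.59, -0.241, 0.062], [0.583, -0.252, 0.062], [0.572, -0.245, 0.062]]
[ 18 142 165] [ 21  45 166] [ 15 104  64] [ 22  44 167]
((287.7986755371094, 158.9811248779297), (78.49952697753906, 64.529541015625), 5.355824947357178) [[245.70864868164062, 187.44143676757812], [251.73190307617188, 123.19361877441406], [329.8887023925781, 130.52081298828125], [323.8654479980469, 194.7686309814453]] [[0.6132, 0.1153, 0.096], [0.8257, 0.0997, 0.096], [0.8027, -0.1543, 0.096], [0.5912, -0.133, 0.096]]
```

View pics/c1.png

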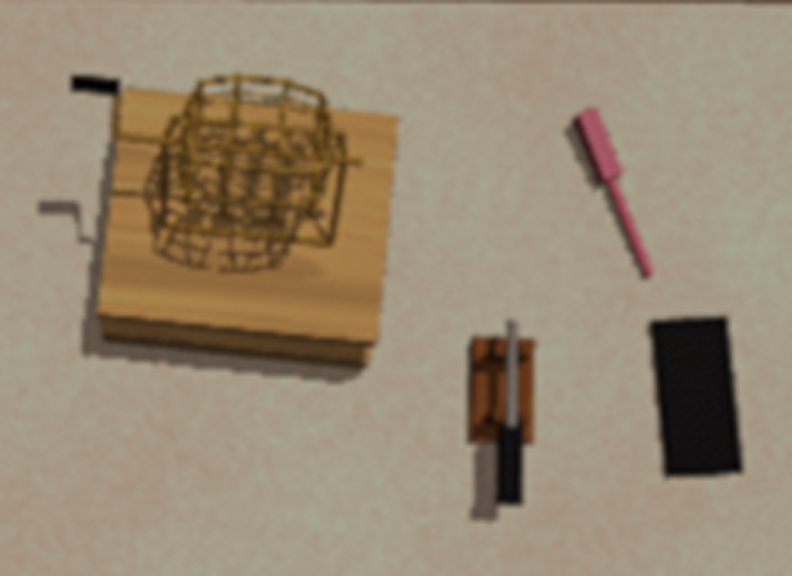

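The crop shows the rod straight in its cradle: handle centre at full-image px (361,229), tip at (362,189). The plinth's front top edge runs from (247,187) to (324,195). I'll move above the handle and look from close by.

```bash
cat >> h.py <<'E'
def down(psi): return (R.from_euler("z",psi)*R.from_euler("x",np.pi)).as_rotvec()
E
python3 - <<'E'
from h import *; from rig import cams,bot,read_state
ci=cams.camera_info("top")
t=onz(ci,[[362.2,189.4]],.052)[0]; h=onz(ci,[[360.8,229]],.062)[0]
print("tip",t,"h",h,np.linalg.norm((t-h)[:2]))
psi=np.arctan2(*(t-h)[1::-1]); print(psi)
bot.reach([h[0]+.0,h[1],.24],down(psi))
s=read_state(); print(s["clock"],s["ee_pos"],s["joints"],s["wrist_force"])
w=cams.camera_info("wrist"); im=cams.capture("wrist"); cv2.imwrite("pics/w1.png",im[:,:,::-1])
Rm=R.from_rotvec(w["rvec"]).as_matrix(); print(-Rm.T@w["tvec"],Rm[2],w["intrinsics"][0])
for k in range(5): bot.dwell(.1); print(np.round(read_state()["wrist_force"],2))
E
```

```text
tip [ 0.61740063 -0.26421183  0.052     ] h [ 0.48598424 -0.25477698  0.062     ] 0.13175463654432368
-0.07167056373891816
1.6167 [ 0.48554995 -0.25605657  0.24002699] [ 0.43438127  0.37482142 -0.03979831  1.81598414  0.01874254  0.95099954
 -1.25743674] [-0.0972918  -0.19625256  0.38428793]
[ 0.55774438 -0.26157856  0.36596524] [-0.28564585  0.02038543 -0.95811841] [295.55700659   0.         284.30761091]
[-0.99  0.23 -0.35]
[-0.59 -0.31  0.8 ]
[ 0.17  0.6  -0.25]
[ 0.72 -0.28  0.43]
[-0.34  1.32  0.82]
```

View pics/w1.png

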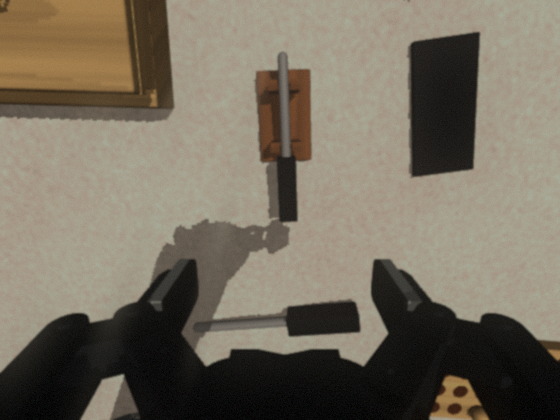

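The wrist view shows the rod with handle centre at (287,188) and tip at (282,53). The plinth's front right top corner is near (135,91). I'll refine these values from this view.

```bash
python3 - <<'E'
from h import *; from rig import cams,bot,read_state
im=cv2.imread("pics/w1.png"); w=cams.camera_info("wrist")
x0,y0,x1,y1=265,160,310,235
m=im[y0:y1,x0:x1].max(2)<40
c=max(blobs(m,(x0,y0)),key=cv2.contourArea); r=cv2.minAreaRect(c.astype(np.float32)); b=cv2.boxPoints(r)
P=onz(w,b,.062); print(r,P.round(4).tolist(),"ctr",onz(w,[r[0]],.062),onz(w,[r[0]],.050))
t=onz(w,[[282.5,53]],.050)[0]; s=onz(w,[[286.5,154]],.055)[0]; print("tip",t,"shaft start",s,np.arctan2(*(t-s)[1::-1]),np.linalg.norm((t-s)[:2]))
print("corner",onz(w,[[135,91]],.096), "front edge",onz(w,[[20,90],[130,91]],.096).tolist())
for col in (30,80,110): print(col,im[80:125,col].sum(1).tolist())
for row in (40,70): print(row,im[row,115:190].sum(1).tolist())
E
```

```text
((286.499755859375, 189.48838806152344), (59.35604476928711, 16.36766815185547), 88.66777801513672) [[0.5195, -0.2506, 0.062], [0.5187, -0.2674, 0.062], [0.4547, -0.2649, 0.062], [0.4555, -0.2472, 0.062]] ctr [[ 0.4880768  -0.25756479  0.062     ]] [[ 0.48531023 -0.25745551  0.05      ]]
tip [ 0.62003974 -0.26294256  0.05      ] shaft start [ 0.52419958 -0.26012093  0.055     ] -0.029432527257252275 0.0958816947311132
corner [[ 0.59087288 -0.1350533   0.096     ]] front edge [[0.5986482295623018, -0.037545641858282464, 0.09600000000000003], [0.591177096098217, -0.1308028845051471, 0.09600000000000003]]
30 [337, 351, 349, 337, 331, 335, 327, 307, 256, 189, 141, 153, 162, 173, 190, 181, 180, 181, 180, 173, 186, 167, 158, 134, 148, 198, 227, 234, 244, 249, 262, 269, 270, 254, 266, 257, 269, 269, 349, 425, 460, 466, 478, 479, 474]
80 [347, 347, 343, 336, 331, 333, 315, 332, 315, 284, 228, 166, 143, 173, 184, 190, 195, 203, 198, 192, 195, 187, 187, 181, 169, 155, 191, 239, 255, 265, 277, 278, 286, 301, 289, 288, 288, 295, 344, 419, 445, 454, 458, 448, 448]
110 [343, 356, 359, 369, 357, 34
[... 255 characters left out ...]
, 290, 274, 227, 164, 139, 142, 133, 145, 185, 233, 221, 179, 154, 145, 154, 162, 155, 151, 153, 139, 146, 148, 136, 151, 161, 174, 167, 149, 151, 148, 139, 137, 128, 129, 136, 135, 151, 145, 131, 139, 132, 157, 216, 343, 423, 463, 453, 465, 460, 448, 451, 450, 455, 454, 464, 463, 448, 453, 461, 457, 454, 450, 448, 440]
70 [364, 357, 360, 372, 364, 367, 365, 361, 365, 357, 366, 356, 357, 375, 353, 335, 279, 213, 167, 159, 144, 151, 191, 233, 227, 169, 151, 150, 144, 150, 153, 149, 145, 148, 145, 141, 152, 147, 151, 155, 149, 146, 142, 153, 155, 165, 154, 155, 158, 160, 164, 151, 159, 160, 166, 191, 309, 421, 444, 453, 455, 450, 455, 456, 460, 449, 453, 456, 453, 456, 460, 455, 454, 456, 458]
```

```bash
cat >> h.py <<'E'
PSI=-0.09; EX=np.array([np.cos(PSI),np.sin(PSI),0]); EY=np.array([-np.sin(PSI),np.cos(PSI),0]); O=np.array([.6518,-.0136,0])
def tcp(tipx,y,z=.060): return O+(tipx-.135)*EX+y*EY+np.array([0,0,z])
E
python3 - <<'E'
from h import *; from rig import cams,bot,read_state
bot.reach([.487,-.257,.12],down(-.045))
bot.line_to([.487,-.257,.048],max_speed=.12)
bot.close()
s=read_state(); print(s["clock"],s["opening"],s["gripper_force"],s["wrist_force"])
bot.line_to([.487,-.257,.13])
s=read_state(); print(s["clock"],s["opening"],s["gripper_force"],s["wrist_force"])
bot.reach(tcp(-.085,-.033,.13),down(PSI))
s=read_state(); print(s["clock"],s["ee_pos"],s["wrist_force"],s["joints"])
im=cams.capture("wrist");w=cams.camera_info("wrist"); cv2.imwrite("pics/w2.png",im[:,:,::-1])
tip=s["ee_pos"]+.135*EX; tip[2]+=.002; print("expected tip px",proj(w,tip), "corner px",proj(w,O-.05*EX-.125*EY+[0,0,.096]),proj(w,O-.05*EX+.125*EY+[0,0,.096]))
E
```

```text
4.075 0.018779506237709378 60.84685921669006 [ 0.60195261 -0.60471809  2.65402843]
4.775 0.019109874923074442 60.369651317596436 [-0.26529344  0.76867092 -1.03446185]
5.7167 [ 0.43029914 -0.02781975  0.1298552 ] [-0.26635006  0.22453377 -1.68995641] [ 0.01733161  0.36845193 -0.06775969  2.18249968  0.04480287  0.59161343
 -1.74507974]
expected tip px [[281.62735811 -70.57634429]] corner px [[ 496.07566635 -118.06210259]] [[ -92.39917733 -116.78292805]]
```

View pics/w2.png

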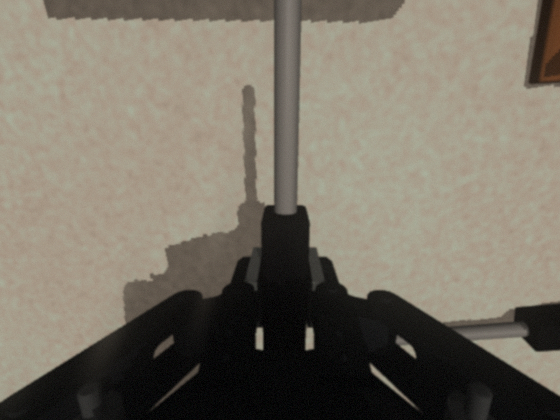

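The wrist view shows the rod held straight, with the shaft from (286,212) up to (288,0). I'll lower it to entry height and check height and aim from the scene and top cameras.

```bash
python3 - <<'E'
from h import *; from rig import cams,bot,read_state
s=read_state();w=cams.camera_info("wrist")
for d in(.035,.105): print(proj(w,s["ee_pos"]+d*EX+[0,0,.002+(.012 if d<.04 else .005)]))
bot.line_to(tcp(-.085,-.033))
s=read_state(); print(s["clock"],s["ee_pos"],s["wrist_force"])
out=[]
for n,(x0,y0,W,H) in {"scene":(195,140,140,110),"top":(220,150,140,110)}.items():
    im=cams.capture(n).copy(); ci=cams.camera_info(n)
    p=proj(ci,s["ee_pos"]+.135*EX+[0,0,.002])[0]; print(n,p)
    a=cv2.resize(im[y0:y0+H,x0:x0+W],None,fx=2.85,fy=2.85,interpolation=cv2.INTER_CUBIC)
    cv2.circle(a,tuple(int(v) for v in ((p-[x0,y0])*2.85)),4,(0,255,0),1); out.append(a)
cv2.imwrite("pics/c2.png",np.hstack(out)[:,:,::-1])
E
```

```text
[[283.34276385 217.81861555]]
[[282.83878806  23.96270176]]
6.3833 [ 0.4301806  -0.0272436   0.06024925] [ 0.30126029  0.17828158 -1.24944309]
scene [256.44629395 215.33822377]
top [293.98854041 204.38172743]
```

View pics/c2.png

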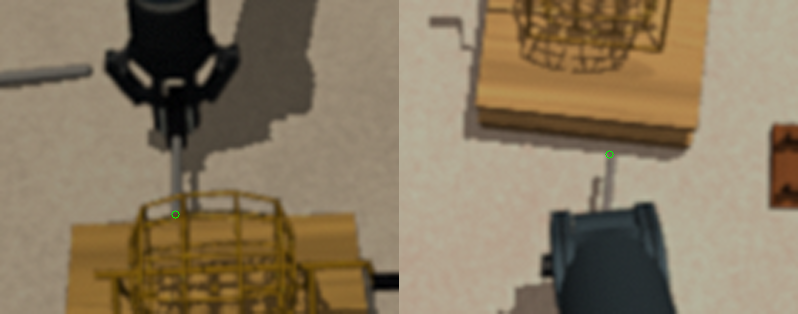

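Both views put the tip where I expected it, in front of the recess and below the lip. Now I'll enter and advance to first contact.

```bash
cat >> h.py <<'E'
def force(bot,read_state,n=8):
    f=[]
    for _ in range(n): bot.dwell(.02); f.append(read_state()["wrist_force"])
    f=np.mean(f,0); return np.array([f@EX,f@EY,f[2]])
E
python3 - <<'E'
from h import *; from rig import bot,read_state
f0=force(bot,read_state,20); np.save("f0.npy",f0); print("f0",f0.round(2))
for x in(-.05,-.03,-.013):
    bot.line_to(tcp(x,-.033),max_speed=.08); f=force(bot,read_state,5)-f0; print(x,f.round(2))
    if abs(f).max()>3: raise SystemExit("early")
x=-.013
while x<.012:
    x+=.002; bot.line_to(tcp(x,-.033),max_speed=.04); f=force(bot,read_state)-f0; print(round(x,4),f.round(2),round(read_state()["clock"],2))
    if f[0]<-3.5 or abs(f).max()>6: break
E
```

```text
f0 [ 0.09 -0.08 -1.12]
-0.05 [-0.31  0.11 -0.07]
-0.03 [-0.34  0.46 -0.17]
-0.013 [-0.43  0.36 -0.28]
-0.011 [-0.35 -0.09  0.41] 8.81
-0.009 [-0.3  -0.16 -0.04] 9.19
-0.007 [-0.47  0.23  0.16] 9.57
-0.005 [-0.23 -0.05  0.3 ] 9.96
-0.003 [-0.08  0.35  0.02] 10.34
-0.001 [ 0.23 -0.11 -0.11] 10.72
0.001 [-0.3   0.19 -0.09] 11.11
0.003 [-1.71  0.22  0.37] 11.49
0.005 [-3.77  0.06  0.59] 11.88
```

Contact came at nominal x of about 1.5 mm and built up at about 1 N/mm, as a spring-backed plate should. Now I'll slide along the face.

```bash
python3 - <<'E'
from h import *; from rig import bot,read_state
f0=np.load("f0.npy"); y=-.033
while y<.036:
    y+=.0015; bot.line_to(tcp(.005,y),max_speed=.03); f=force(bot,read_state,6)-f0; print(round(y*1e3,1),f.round(2))
    if f[0]>-1.5 or abs(f).max()>8: break
print(read_state()["clock"])
E
```

```text
-31.5 [-3.63 -1.13 -0.19]
-30.0 [-4.2  -1.52  0.05]
-28.5 [-3.63 -1.38  0.07]
-27.0 [-4.12 -1.29 -0.01]
-25.5 [-4.13 -1.16 -0.11]
-24.0 [-3.94 -1.23  0.02]
-22.5 [-4.15 -1.71  0.51]
-21.0 [-3.68 -1.35 -0.16]
-19.5 [-3.75 -1.97  0.18]
-18.0 [-3.69 -1.11  0.13]
-16.5 [-3.66 -1.35 -0.19]
-15.0 [-3.96 -1.04  0.1 ]
-13.5 [-3.98 -1.17 -0.03]
-12.0 [-3.96 -0.87 -0.33]
-10.5 [-3.8  -1.38 -0.23]
-9.0 [-3.81 -0.98 -0.01]
-7.5 [-3.82 -1.34  0.13]
-6.0 [-3.44 -1.49 -0.15]
-4.5 [-3.36 -1.43  0.13]
-3.0 [-3.96 -1.03 -0.52]
-1.5 [-3.79 -1.66  0.26]
0.0 [-3.75 -1.06 -0.1 ]
1.5 [-3.75 -1.24  0.11]
3.0 [-3.29 -1.1  -0.32]
4.5 [-2.88  1.51  0.82]
6.0 [-2.35  2.88 -0.23]
7.5 [-1.74  1.99  0.19]
9.0 [ 0.03  1.49 -0.27]
21.675
```

Fx dropped to zero at y = 9 mm. The near edge was felt at about 3.5 mm, so the slot's middle is about 10.5 mm. I'll push in gently.

```bash
python3 - <<'E'
from h import *; from rig import bot,read_state
f0=np.load("f0.npy"); y=.0105; x=.005
bot.line_to(tcp(x,y),max_speed=.03); print((force(bot,read_state)-f0).round(2))
while x<.044:
    x+=.003 if x<.029 else .0015
    bot.line_to(tcp(x,y),max_speed=.03); f=force(bot,read_state,6)-f0; print(round(x*1e3,1),round(y*1e3,1),f.round(2))
    if f[0]<-2.5 or abs(f).max()>6: break
    if abs(f[1])>1: y+=.0007*np.sign(f[1])
print(read_state()["clock"],read_state()["ee_pos"])
E
```

```text
[ 0.07  0.04 -0.17]
8.0 10.5 [-0.24 -0.05  0.19]
11.0 10.5 [-0.73  0.04  0.25]
14.0 10.5 [ 0.15  0.52 -0.23]
17.0 10.5 [-0.06  0.03 -0.06]
20.0 10.5 [-0.67  0.16 -0.28]
23.0 10.5 [-0.19  0.22  0.14]
26.0 10.5 [ 0.09  0.01 -0.03]
29.0 10.5 [ 0.36 -0.1   0.24]
32.0 10.5 [-0.42  0.13  0.36]
33.5 10.5 [-0.01 -0.14 -0.45]
35.0 10.5 [-0.1   0.19  0.28]
36.5 10.5 [-1.17  0.03  0.37]
38.0 10.5 [-2.27  0.07  0.72]
39.5 10.5 [-3.74 -0.12  0.31]
26.9583 [0.55721751 0.00541502 0.05984371]
```

Home contact came at about 35.5 mm with no jamming. I'll ease off to about 0.7 N, lower most of the 7 mm, release and retreat.

```bash
python3 - <<'E'
from h import *; from rig import bot,read_state,cams
f0=np.load("f0.npy"); y=.0105
bot.line_to(tcp(.0363,y),max_speed=.03); print((force(bot,read_state)-f0).round(2))
for z in(.058,.056,.0545):
    bot.line_to(tcp(.0363,y,z),max_speed=.03); f=force(bot,read_state)-f0; print(z,f.round(2))
    if f[2]>2: break
bot.release(); bot.dwell(.5); s=read_state(); print(s["opening"],s["wrist_force"])
p=s["ee_pos"]; bot.line_to(p+[0,0,.09],max_speed=.1)
bot.line_to(p+[-.08,0,.16]-0*EX,max_speed=.15)
w=cams.camera_info("wrist"); cv2.imwrite("pics/w3.png",cams.capture("wrist")[:,:,::-1])
for d in(-.136,-.066): print(proj(w,O+(d)*EX+.0105*EY+[0,0,.067]))
cv2.imwrite("pics/s3.png",cams.capture("scene")[:,:,::-1])
print(read_state()["clock"])
E
```

```text
[-1.32 -0.15 -0.52]
0.058 [-1.18  0.31  0.04]
0.056 [-0.94 -0.21  0.12]
0.0545 [-1.18  0.14  0.33]
0.08522448125059921 [ 0.2872119  -0.49612565 -0.98875407]
[[276.20716014 154.61146045]]
[[275.58525806  71.10362134]]
31.6667
```

View pics/w3.png

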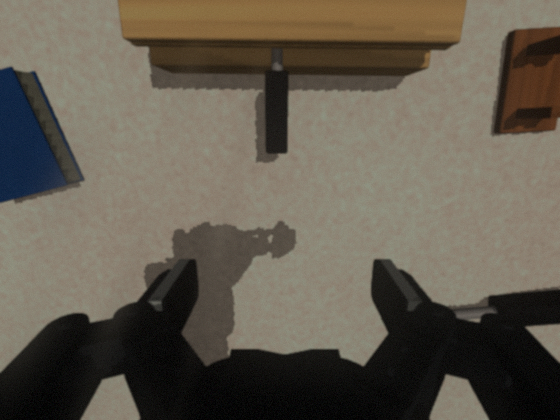

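View pics/s3.png

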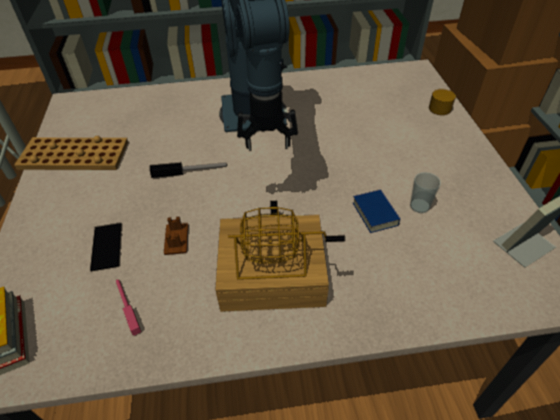

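The handle spans rows 71–153 at column 276, against a predicted 71–154 for fully home. It lies straight, and the book, glass and phone haven't moved. I'll hand it in.

```bash
python3 -c "
from rig import job; print(job.job_done())"
```

```text
the job is handed in; nothing more can be done
None
```

The locking rod is fully home in the slot and released, pressing on the plate never read above about 4.2 N, the book, glass and phone are where they were, and the job was handed in at about 32 s.

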